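Hang the sample card and hold a spring clip open around its edge

ROBOT

A 7-joint arm with a two-finger parallel gripper is mounted at the origin on the work surface. World frame = base frame: x ahead of the robot, y to its left, z up, the work surface at z = 0. Lengths are in m, angles in rad, forces in N, time in s.
With the tool pointing down it reaches from about 0.4 to 0.85 m from the base axis. Payload 10.4 kg.
Tool frame: the origin (TCP) lies midway between the tips of the shut fingers; the grasp point (between the pads) lies 19 mm behind it; z points along the fingers, y is the line along which they close (so a half turn about z gives the same grasp; the last joint's range is limited). The gripper opens to 87 mm and grips with 3 to 60 N. Pads are 19 mm wide; open, the fingers measure 117 mm over their backs; the gripper's body (75 mm by 190 mm) begins 51 mm behind the grasp point.
Start: joints at [-1.313, 0.332, -0.065, 1.46, 0.022, 1.35, -0.088], TCP at [0.173, 0.601, 0.223] pointing down, gripper open.
Joint ranges: [-2.6, 2.6], [-0.5, 2.12], [-1.47, 1.34], [0.16, 2.42], [-1.27, 4.41], [0.06, 2.06], [-2.6, 2.6]. Speed limits (rad/s): [2.22, 2.22, 2.79, 2.79, 3.14, 3.14, 3.14].

INTERFACE

Orientations are given as a unit quaternion [x, y, z, w].
In Python, from bench import sensors, eyes, order gives the robot as it stands.
- The arm moves only by the tool arm_command, never from a script. Its argument "steps" is a list of rows, each an object with "rot": the turn, a rotation vector about the world's x, y, z in degrees, a list of three; "slide": the shift along the world's x, y, z in m, a list of three; "grip": the opening, from 0 (shut) to 1 (fully open). A call has exactly 8 rows; each row shifts and turns the commanded pose from where the row before left it; what a row does not reach is not made up. A row lasts 1/8 s, in which the tool goes at most 62.5 mm and 10.7 degrees, less where a joint would pass 70% of its speed; a pose out of reach is approached as far as the arm can. A call with a gripper value outside its range is refused whole. The fingers move at their own pace and stop on an object; "newtons" is the grip in N (left out, the last holds). Time passes only in rows, so rows that do not move let the fingers close, or fill a call up. It gives the time, the measured TCP pose, the force, the opening and the grip force at its end, in the units of the state.
- sensors.read_state(): the state, without advancing time (a new reading comes with each control period).
- eyes.camera(name): name is "scene" or "top"; returns a dict with "pixels" (400x640x3 uint8, red, green, blue), "intrinsics" (3x3 intrinsics, pixels), "pose" (4x4, takes a point from camera to world coordinates). Camera axes: x right, y down, z forward; pixel columns grow to the right and rows downward; lengths in m; the calibration is good to about 2 mm. A picture is of the moment at which its call begins. There is no depth.
- order.close_job(): hands the job in; it is judged then, once.
Trained networks look in a picture, given as the dict that the camera call returned (one of the last four; its "shot" number tells which), for a name from the list of things; names that differ only in an ending like _2 or _b are one class to them, and where a whole thing is asked for, a point or a joint stands for the part that bears it (a point fixed in the world has none). Each returns a list of dicts, best first, with "conf" (0 to 1); they miss things now and then, are a little off and sometimes report something else, mostly with a low value. They report only what shows in the picture. A call takes as long as a camera call. They do not tell look-alikes from the thing itself.
- eyes.look_for(name, picture): "bbox" ([left, top, right, bottom] in pixels, round what is visible of it).
The state is a dict: "time": time; "joint_positions": joint angles; "joint_vel": joint speeds; "joint_torque": joint torques, N m; "ee_pos": TCP position; "eef_rot": TCP orientation; "ft_force": force on the tool from outside, world axes, zero at the start; "torque": the same for the moment, N m; "width": finger opening in m; "grip_force": force on a finger pad.
Only numpy, scipy, OpenCV 4.12 (cv2) and the standard library are available. Lean on these libraries where they do the work, as an engineer would, in place of code of your own. Each camera call takes 0.05 s, during which the arm holds its last target. There are 200 camera calls.

TASK

Take the sample card by the wooden grip out of its slotted block, hook it onto the rail at least 6 cm to one side of the pointer, slide it along the rail until it is in line with the pointer, and let go of it. Then pick up the spring clip by its two handles, squeeze it fully open, and bring it down over the shoulder of the card on the robot's side, so that the open jaws stand on either side of the card's top edge, about 1.5 to 2 cm below it, without touching the card. Finish holding it gaping there, squeezed open in the gripper; do not let it bite or set it down, and do not disturb the pots and tools around.

Things in the scene. Friction and masses are not known exactly. Their poses are not given: they have to be found in the camera images.
- hanger_grip (a point): Centre of the wooden grip post at the top of the sample hanger: 20 (x) x 24 (y) x 46 mm high; take it from above across y (24 mm). Axes: x along the card, towards the hook's open side (away from the robot at the start); y through its thickness; z up. The card's top edge is 66 mm and its lower edge 136 mm below this point.
- hanger_seat (a point): Where the rail's axis lies in the hook when hung, 33 mm below hanger_grip, same axes. The hook is roof-shaped, 18 mm wide inside, and centres itself on the rail; its stem is on the -x side, its tip on the +x side ends 8 mm below this point. Between tip and card (top edge 33 mm below) is a 25 mm high gap: the rail enters it level from +x, then the hanger is lowered.
- card_edge (a point): Middle of the top edge of the card's shoulder on the stem side (-x, the robot's side once hung), on the card's mid-plane, 46 mm in -x from the hanger's middle, 33 mm below hanger_seat; axes as hanger_grip. The free shoulder runs 24 mm either way along x.
- hanger: The sample hanger, 0.11 to 0.21 kg: a white rigid card 140 (x) x 6 (y) x 70 mm (z), upright; a steel strap hook 24 mm wide (y) rises from the middle of its top edge and carries the wooden grip. It starts upright in the slotted block and hangs upright by itself. Origin at the middle of the card's lower edge, axes as hanger_grip.
- rail_mid (a point): Middle of the rail's axis: a level steel bar 10 mm thick, 360 mm long along its y, axis 145 mm above the shelf, a 12 mm post under each end. x points across it, away from the robot; the hanger's x lies along that when hung. Fixed; place and yaw vary.
- rail: The rail with its posts; origin on the shelf under the middle, axes as rail_mid.
- pointer: The mark: a slim pointed brass cone 70 mm high, 32 mm wide at the foot, fixed on the shelf 100 mm beyond the rail (+x of it), up to 60 mm to either side of the rail's middle; origin at its foot, axes as the rail. In line means: hanger_seat at the same place along the rail (y) as the pointer.
- clip_grip (a point): Centre between the handles of the steel spring clip, 85 mm above its jaws' lower ends. x along its pivot; y the line along which handles are squeezed and jaws part; z up. Handles: plates 30 mm wide (x) spreading upward, 47 mm over their outsides at this height, 55 mm at their tops (13 mm higher). Squeezed to the stop they stand parallel, 22 mm over the outsides.
- clip_pivot (a point): The clip's pivot pin (10 mm thick, 50 mm long along x), midway between the jaws, 40 mm below clip_grip and about 45 mm above the lower ends of the jaws (43 mm with the jaws fully open); axes as clip_grip.
- clip: The spring clip, about 70 g, 98 mm high, like a big clothes-peg, upright on its shut jaws (25 mm thick) on the shelf; origin at the middle of its underside, axes as clip_grip. Squeezing the handles takes about 3 N each to begin, 10 N at the stop. Fully open the jaws are 29 mm apart at their lower ends, 23 mm at the top of their 10 mm high lips. Let go, it snaps shut.
- jaw_a (a point): Inner lower edge of the clip's jaw on its +y side (middle of the 40 mm long, 12 mm thick lip); turns with its lever.
- jaw_b (a point): The same of the jaw on its -y side.
- lever_a (a joint): Turn of the clip's +y lever: 0 shut, 0.32 rad fully open.
- lever_b (a joint): The same for the -y lever; always the same as lever_a.
- pitcher: Bystander: honey-glazed pitcher, 110 mm wide, 155 mm high, one handle; origin under its middle.
- egg_cup: Bystander: bisque egg cup, 48 mm wide, 62 mm high; origin under its middle.
- pestle: Bystander: marble pestle lying down, 120 mm long along x, 32 mm thick; origin under its middle.
- dip_ring: Bystander: aluminium dipping ring lying flat, 72 mm wide, 12 mm high; origin under its middle.
- glaze_jar: Bystander: jar, 72 mm wide, 95 mm high; origin under its middle.
- stand: The fixed slotted wooden block that stores the hanger, 170 (x) x 60 x 38 mm high, slot along x 9 mm wide and 30 mm deep; lift the card straight up by 40 mm to clear it. Origin under its middle; axes as the hanger at the start. The block and the clip may be on either side.
There are look-alikes about, which are no part of the job. There is more than one size of the hanger; the job needs the smallest. What is shaped like the clip but blue is not meant.

How it is judged:
On the way, in this order (a step that is already met when the one before it is completed fails the run):
1. the hanger hangs on the rail, at least 5 cm along it from the pointer (x of hanger_seat in the frame of rail_mid between -0.006 and 0.006 m and z of hanger_seat in the frame of rail_mid between -0.005 and 0.005 m and y of hanger_seat in the frame of rail_mid between -0.165 and 0.165 m and contact force between hanger and rail above 0.3 N and (y of hanger_seat in the frame of pointer above 0.05 m or y of hanger_seat in the frame of pointer below -0.05 m)), for 0.1 s.
2. the hanger has been slid into line with the pointer (within 10 mm) and is let go, still on the rail (x of hanger_seat in the frame of rail_mid between -0.006 and 0.006 m and z of hanger_seat in the frame of rail_mid between -0.005 and 0.005 m and y of hanger_seat in the frame of rail_mid between -0.165 and 0.165 m and contact force between hanger and rail above 0.3 N and y of hanger_seat in the frame of pointer between -0.01 and 0.01 m and contact force between the fingers and hanger below 0.1 N), for 0.2 s.
At the end, for the whole second after the job is handed in: Card hangs on the rail within 10 mm of the pointer, untouched, at rest. Clip held squeezed (levers over 0.22 rad), a jaw each side of the card (5 mm or more off its mid-plane), tips 8 mm or more below its top edge, pivot above it, within 24 mm of card_edge along x, touching nothing but the gripper (x of hanger_seat in the frame of rail_mid between -0.006 and 0.006 m and z of hanger_seat in the frame of rail_mid between -0.005 and 0.005 m and y of hanger_seat in the frame of rail_mid between -0.165 and 0.165 m and contact force between hanger and rail above 0.3 N and y of hanger_seat in the frame of pointer between -0.01 and 0.01 m and ((y of jaw_a in the frame of card_edge above 0.005 m and y of jaw_b in the frame of card_edge below -0.005 m) or (y of jaw_b in the frame of card_edge above 0.005 m and y of jaw_a in the frame of card_edge below -0.005 m)) and z of each of jaw_a, jaw_b in the frame of card_edge below -0.008 m and z of clip_pivot in the frame of card_edge above 0.006 m and x of clip_pivot in the frame of card_edge between -0.024 and 0.024 m and value of joint lever_a above 0.22 rad and contact force between the fingers and clip above 2 N and contact force between each of clip, the arm and hanger below 0.5 N and contact force between clip and rail below 0.5 N and height (world z) of clip_pivot above 0.1 m and linear speed of each of hanger, clip below 0.05 m/s); the arm keeps its last pose, push and grip.
It fails at once if a bystander is moved by more than 4 cm (distance of any of pitcher, egg_cup, pestle, dip_ring, glaze_jar from where it was at the start of the episode above 0.04 m).
It fails at once if the hanger is put over the rail, or lifted off it, at the pointer instead of being slid there (y of hanger_seat in the frame of pointer between -0.025 and 0.025 m and x of hanger_seat in the frame of rail_mid between -0.012 and 0.012 m and z of hanger_seat in the frame of rail_mid between 0.01 and 0.018 m).
It fails at once if the clip bites or pushes hard on the card (over 5 N) (contact force between clip and hanger above 5 N).
It also fails if it takes over 62 s, if anything falls off the work surface, if the arm or the gripper's body presses on something with over 40 N, if the wrist force passes 120 N, or if a joint passes its speed limit or range.

## Working session

There is one attempt and no reset: what is moved stays moved. The work goes in short steps, Python scripts to look and compute and a tool call to move; the robot and the scene stay as the last step left them, time stands still between calls to the robot, and variables do not carry over. Pictures are saved under pics/ and viewed, at most 10 in all, crops included, and the job is handed in when it is done.

Besides the shell and the picture viewer there is one more tool, called after "Emit:" in YAML: its name, and indented under it one key for each argument. arm_command: Moves the arm, as the interface text tells. Its arguments: {"type":"object","properties":{"steps":{"type":"array","items":{"type":"object","properties":{"rot":{"type":"array","items":{"type":"number"}},"slide":{"type":"array","items":{"type":"number"}},"grip":{"type":"number"}}}},"newtons":{"type":"number"}},"required":["steps"]}

```bash
ls; mkdir -p pics; cat > h.py <<'E'
import numpy as np, cv2
from bench import sensors, eyes, order
def shot(n):
    return eyes.camera(n)
def save(p,f): cv2.imwrite(f,cv2.cvtColor(p["pixels"],cv2.COLOR_RGB2BGR))
def ray(p,u,v):
    K=np.array(p["intrinsics"]);T=np.array(p["pose"])
    d=T[:3,:3]@np.linalg.solve(K,[u,v,1.]); return T[:3,3],d
def atz(p,u,v,z):
    o,d=ray(p,u,v); return o+d*(z-o[2])/d[2]
def proj(p,X):
    K=np.array(p["intrinsics"]);T=np.array(p["pose"])
    X=np.atleast_2d(X); c=(X-T[:3,3])@T[:3,:3]; q=c@K.T; return q[:,:2]/q[:,2:]
def tri(obs):
    A=np.zeros((3,3));b=np.zeros(3)
    for p,(u,v) in obs:
        o,d=ray(p,u,v);d=d/np.linalg.norm(d);M=np.eye(3)-np.outer(d,d);A+=M;b+=M@o
    return np.linalg.solve(A,b)
E
python3 - <<'E'
from h import *
for n in("scene","top"):
    p=shot(n);save(p,f"pics/{n}0.png")
    print(n,np.round(p["pose"],3).tolist(),np.round(p["intrinsics"],1).tolist())
    for k in "hanger_grip hanger rail pointer clip stand pitcher egg_cup pestle dip_ring glaze_jar hanger_seat clip_grip".split():
        print(k,[(np.round(r["bbox"]).astype(int).tolist(),round(r["conf"],2)) for r in eyes.look_for(k,p)[:4]])
print(sensors.read_state())
E
```

```text
pics
scene [[0.813, 0.433, -0.39, 0.995], [0.582, -0.605, 0.542, -0.679], [-0.001, -0.668, -0.744, 1.036], [0.0, 0.0, 0.0, 1.0]] [[459.9, 0.0, 318.8], [0.0, 459.9, 205.2], [0.0, 0.0, 1.0]]
hanger_grip [([297, 77, 313, 149], 0.85), ([318, 131, 345, 177], 0.76), ([146, 197, 228, 260], 0.7)]
hanger [([316, 131, 346, 175], 0.68), ([149, 194, 226, 260], 0.64), ([300, 74, 316, 143], 0.6)]
rail [([292, 180, 394, 309], 0.88)]
pointer [([369, 259, 380, 278], 0.45), ([226, 240, 249, 273], 0.29)]
clip [([269, 244, 288, 272], 0.79), ([228, 238, 252, 276], 0.6), ([318, 132, 344, 179], 0.28)]
stand [([306, 151, 357, 191], 0.8), ([229, 256, 248, 273], 0.51)]
pitcher [([379, 105, 418, 159], 0.79)]
egg_cup [([391, 158, 408, 179], 0.53)]
pestle [([251, 311, 300, 334], 0.87), ([227, 236, 250, 274], 0.49)]
dip_ring [([304, 206, 324, 227], 0.58)]
glaze_jar [([206, 327, 241, 374], 0.63)]
hanger_seat [([298, 74, 312, 149], 0.98), ([146, 197, 223, 258], 0.98), ([316, 131, 349, 177], 0.92)]
clip_grip [([267, 242, 288, 270], 0.87), ([227, 239, 250, 274], 0.7)]
top [[-0.077, -0.976, 0.205, 0.178], [-0.997, 0.0
[... 1024 characters left out ...]
995,  0.33218915, -0.06467189,  1.46010995,  0.02159166,
        1.34988788, -0.08852265]), 'joint_vel': array([ 1.25227117e-04,  4.86026713e-04,  8.24398701e-04,  8.29795901e-05,
       -1.05587826e-03, -2.03149743e-03,  4.62497585e-04]), 'joint_torque': array([-3.40039705e-04, -6.23038387e+01,  2.42844078e-02, -3.90120006e+01,
       -6.11836114e-02,  3.15695617e-02,  2.96854637e-05]), 'ee_pos': array([0.17318445, 0.60054953, 0.22257748]), 'eef_rot': array([ 1.39946106e-01,  9.90159121e-01,  5.02690572e-05, -2.33320171e-06]), 'ft_force': array([ 0.02898338,  0.38927099, -0.73209937]), 'torque': array([-0.03149993, -0.02138735,  0.00048502]), 'grip_force': 0.0, 'width': 0.08657467567341834}
```

View pics/scene0.png

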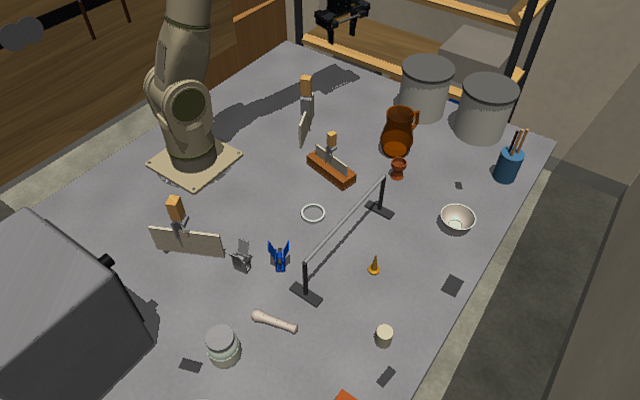

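View pics/top0.png

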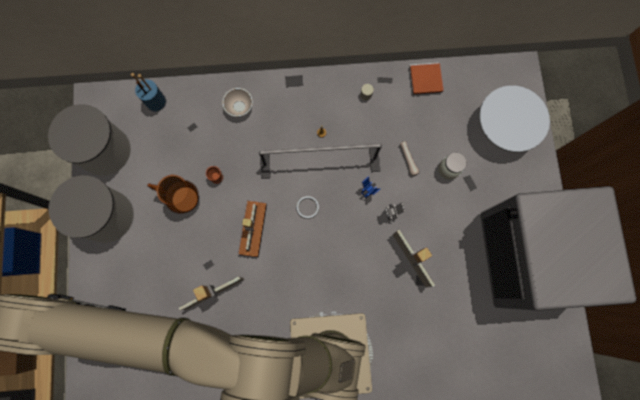

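Hanger candidates are the one in the slotted block (scene 332,150 / top 247,230), a larger free one (scene 305,110 / top 210,292) and a larger free one (scene 175,225 / top 415,258). I choose the small one in the block. Clip candidates are the steel one (scene 242,255 / top 391,213) and the blue one (scene 279,257 / top 369,188). I choose the steel one. Next I check both in close crops.

```bash
python3 - <<'E'
import cv2,numpy as np
s=cv2.imread("pics/scene0.png");t=cv2.imread("pics/top0.png")
def c(im,u,v,w=80,h=60): 
    a=cv2.resize(im[v:v+h,u:u+w],(400,300),interpolation=cv2.INTER_CUBIC)
    for i in range(0,w,10): cv2.line(a,(i*5,0),(i*5,5),(0,0,255),1)
    for i in range(0,h,10): cv2.line(a,(0,i*5),(5,i*5),(0,0,255),1)
    cv2.putText(a,f"{u},{v}",(8,20),0,.5,(0,0,255),1); return a
cv2.imwrite("pics/m1.png",np.vstack([np.hstack([c(t,210,200),c(s,290,130)]),np.hstack([c(t,350,170),c(s,220,225)])]))
def d(im,u,v,w,h,k):
    a=cv2.resize(im[v:v+h,u:u+w],None,fx=k,fy=k,interpolation=cv2.INTER_CUBIC)
    for i in range(0,w,10): cv2.line(a,(i*k,0),(i*k,5),(0,0,255),1)
    for i in range(0,h,10): cv2.line(a,(0,i*k),(5,i*k),(0,0,255),1)
    cv2.putText(a,f"{u},{v}",(8,20),0,.5,(0,0,255),1); return a
A=d(t,250,115,145,65,4);B=d(s,280,170,120,140,2)
A=cv2.copyMakeBorder(A,0,0,0,800-A.shape[1],0);B=cv2.copyMakeBorder(B,0,0,0,800-B.shape[1],0)
cv2.imwrite("pics/m2.png",np.vstack([A,B]))
E
```

```text
(no output)
```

View pics/m1.png

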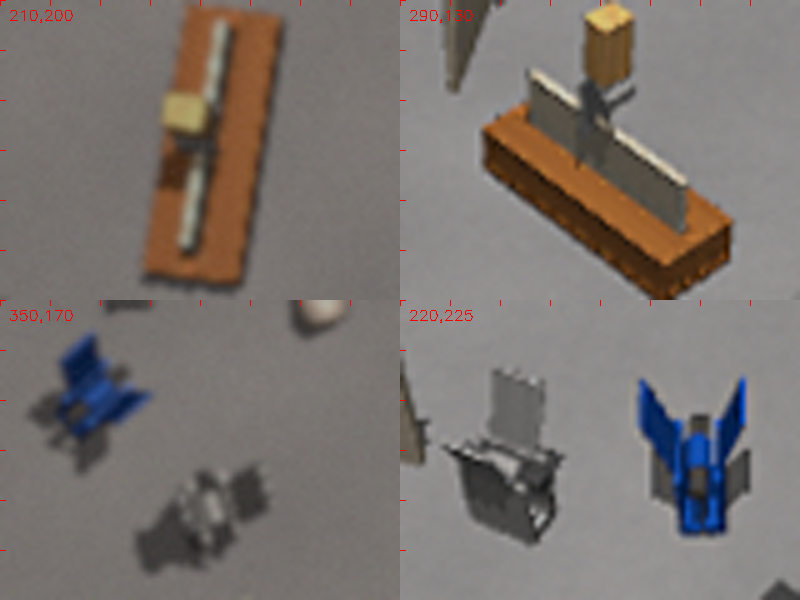

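View pics/m2.png

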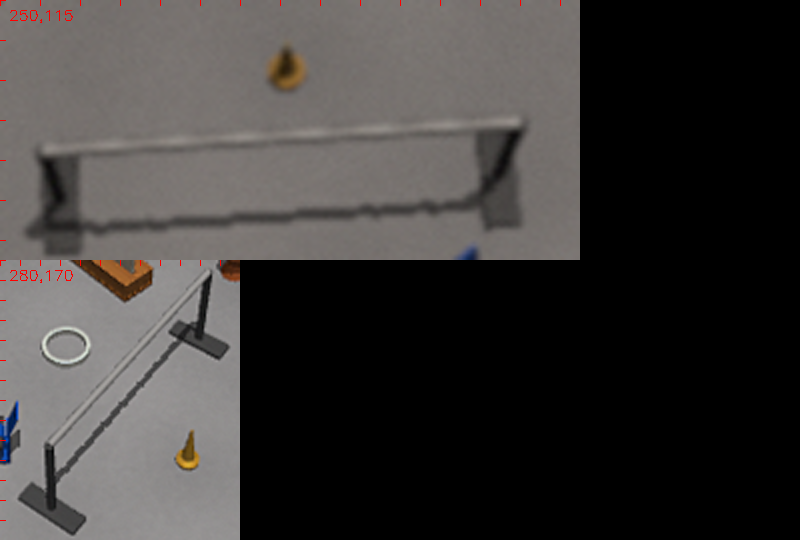

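The block's hanger (top crop grip at full-image 247,223) and the steel clip (handle plates at top 383,218 and 400,208) match the description. The rail ends are at top (260,152.5) and (380.5,145), and the pointer tip is at top (321.5,126.5).

```bash
python3 - <<'E'
from h import *
s=shot("scene");t=shot("top")
P=lambda n,a,b:print(n,tri([(t,a),(s,b)]).round(3),atz(t,*a,0).round(3))
P("griptop",(247,222.8),(332,133.4))
P("cardL",(254.4,204.4),(317,144));P("cardN",(247.6,249.6),(347.2,166.4))
P("railL",(260,152.5),(384,175.5));P("railR",(380.5,145.3),(305,261.5))
P("ptip",(321.5,126.5),(376,255.5));P("pbase",(321.5,133),(374,270))
for n,z,ft,fs in(("griptop",.167,(247,222.8),(332,133.4)),("cardL",.078,(254.4,204.4),(317,144)),("cardN",.078,(247.6,249.6),(347.2,166.4)),("rL",.147,(260,152.5),(384,175.5)),("rR",.147,(380.5,145.3),(305,261.5)),("ptip",.07,(321.5,126.5),(376,255.5)),("pb",0,(321.5,133),(374,270))):
    print(n,atz(t,*ft,z)[:2].round(4),atz(s,*fs,z)[:2].round(4))
print("handles",atz(t,383,218,.09),atz(t,400,208,.09),"backplate top scene",atz(s,243.6,240,.098))
# clip fit: edge-mask silhouette vs model hull
from scipy.optimize import minimize
np.savez("pics/obs.npz",t=t["pixels"],s=s["pixels"])
import itertools
def quads():
    Q=[]
    for sg in(1,-1):
        Q.append([[x,y*sg,z] for x,y,z in((-.015,.0275,.098),(.015,.0275,.098),(.015,.008,.045),(-.015,.008,.045))])
        Q.append([[x,y*sg,z] for x,y,z in((-.02,.0125,.01),(.02,.0125,.01),(.02,.0125,0),(-.02,.0125,0))])
    Q.append([[-.025,0,.05],[.025,0,.05],[.025,0,.04],[-.025,0,.04]])
    return np.array(Q)
def draw(p,x,y,a,box,k=8):
    u,v,w,h=box
    im=cv2.resize(cv2.cvtColor(p["pixels"],6-2)[v:v+h,u:u+w] if 0 else p["pixels"][v:v+h,u:u+w,::-1],None,fx=k,fy=k,interpolation=cv2.INTER_CUBIC)
    R=np.array([[np.cos(a),-np.sin(a),0],[np.sin(a),np.cos(a),0],[0,0,1]])
    for q in quads():
        pts=proj(p,q@R.T+[x,y,0]); pts=((pts-[u,v]+.5)*k).astype(int)
        cv2.polylines(im,[pts],True,(0,255,0),1)
    return im
c=(atz(t,383,218,.09)+atz(t,400,208,.09))/2
rows=[]
for p,b in((t,(370,190,45,45)),(s,(220,230,45,45))):
    rows.append(np.hstack([cv2.resize(draw(p,c[0],c[1],np.radians(a),b),(266,266)) for a in(20,35,50)]))
cv2.imwrite("pics/clip1.png",np.vstack(rows)); print(c)
E
```

```text
griptop [0.4   0.212 0.161] [ 0.422  0.23  -0.   ]
cardL [0.423 0.16  0.18 ] [0.48  0.203 0.   ]
cardN [ 0.377  0.267 -0.038] [0.337 0.232 0.   ]
railL [0.61  0.163 0.145] [0.653 0.176 0.   ]
railR [ 0.605 -0.197  0.149] [ 0.648 -0.224  0.   ]
ptip [ 0.707 -0.03   0.065] [ 0.728 -0.034  0.   ]
pbase [ 0.708 -0.03  -0.   ] [ 0.705 -0.032  0.   ]
griptop [0.3961 0.2088] [0.4058 0.2081]
cardL [0.4653 0.1948] [0.3365 0.2279]
cardN [0.3287 0.2222] [0.4714 0.197 ]
rL [0.6084 0.1624] [0.6117 0.1623]
rR [ 0.6035 -0.1997] [ 0.6064 -0.1943]
ptip [ 0.7034 -0.0308] [ 0.7099 -0.0312]
pb [ 0.7054 -0.032 ] [ 0.7094 -0.0284]
handles [ 0.39142851 -0.1928064   0.09      ] [ 0.41809501 -0.24769495  0.09      ] backplate top scene [ 0.41671905 -0.20569506  0.098     ]
[ 0.40476176 -0.22025067  0.09      ]
```

View pics/clip1.png

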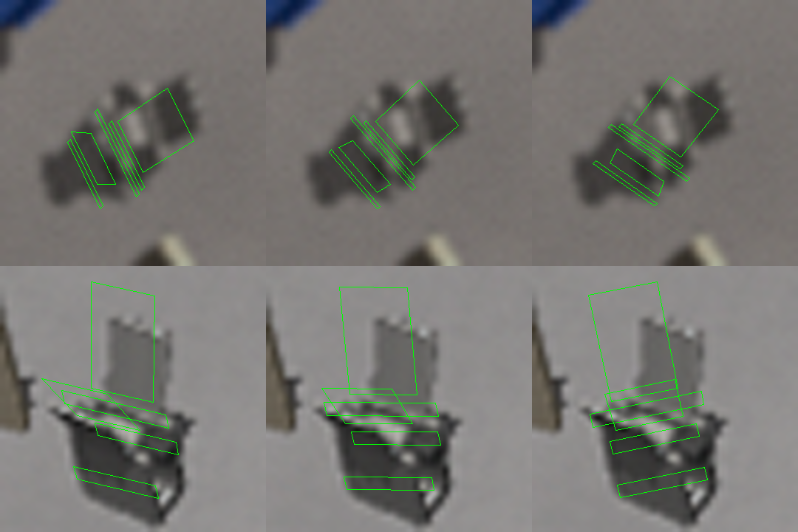

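Emit:
arm_command:
  steps:
    - {"slide": [0, 0, 0.035], "rot": [0, 0, 2], "grip": 1}
    - {"slide": [0.01, -0.02, 0.03], "rot": [0, 0, 2], "grip": 1}
    - {"slide": [0.02, -0.035, 0], "grip": 1}
    - {"slide": [0.02, -0.035, 0], "grip": 1}
    - {"slide": [0.025, -0.042, 0], "grip": 1}
    - {"slide": [0.025, -0.042, 0], "grip": 1}
    - {"slide": [0.025, -0.042, 0], "grip": 1}
    - {"slide": [0.025, -0.042, 0], "grip": 1}

```text
schema error: expected keys rot, slide, grip
```

```bash
python3 - <<'E'
from h import *
s=shot("scene")
a=atz(s,238.3,238.9,.098);b=atz(s,248.9,240.9,.098);d=b-a
yaw=np.arctan2(d[1],d[0]);print(a,b,np.linalg.norm(d),np.degrees(yaw))
E
```

```text
[ 0.40323629 -0.21095896  0.098     ] [ 0.42971911 -0.19996735  0.098     ] 0.028673253168322067 22.540742634257338
```

Emit:
arm_command:
  steps:
    - {"slide": [0, 0, 0.035], "rot": [0, 0, 2], "grip": 1}
    - {"slide": [0.01, -0.02, 0.03], "rot": [0, 0, 2], "grip": 1}
    - {"slide": [0.02, -0.035, 0], "rot": [0, 0, 0], "grip": 1}
    - {"slide": [0.02, -0.035, 0], "rot": [0, 0, 0], "grip": 1}
    - {"slide": [0.025, -0.042, 0], "rot": [0, 0, 0], "grip": 1}
    - {"slide": [0.025, -0.042, 0], "rot": [0, 0, 0], "grip": 1}
    - {"slide": [0.025, -0.042, 0], "rot": [0, 0, 0], "grip": 1}
    - {"slide": [0.025, -0.042, 0], "rot": [0, 0, 0], "grip": 1}

```text
time: 2.55
ee_pos: [0.3239, 0.341, 0.2878]
eef_rot: [0.105, 0.994, 0.0, 0.0]
ft_force: [0.0, -0.0, 0.0]
width: 0.0871
grip_force: 0.0
```

Emit:
arm_command:
  steps:
    - {"slide": [0.0193, -0.0333, 0], "rot": [0, 0, 0], "grip": 1}
    - {"slide": [0.0193, -0.0333, 0], "rot": [0, 0, 0], "grip": 1}
    - {"slide": [0.0193, -0.0333, 0], "rot": [0, 0, 0], "grip": 1}
    - {"slide": [0.0193, -0.0333, 0], "rot": [0, 0, 0], "grip": 1}
    - {"slide": [0, 0, -0.03], "rot": [0, 0, 0], "grip": 1}
    - {"slide": [0, 0, -0.03], "rot": [0, 0, 0], "grip": 1}
    - {"slide": [0, 0, -0.025], "rot": [0, 0, 0], "grip": 1}
    - {"slide": [0, 0, 0], "rot": [0, 0, 0], "grip": 1}

```text
time: 3.55
ee_pos: [0.3995, 0.2087, 0.2014]
eef_rot: [0.105, 0.994, -0.001, -0.001]
ft_force: [0.2, 0.7, 0.0]
width: 0.0872
grip_force: 0.0
```

```bash
python3 - <<'E'
from h import *
o=[]
for n,b in(("top",(210,180)),("scene",(290,80))):
    p=shot(n); u,v=b
    a=cv2.resize(p["pixels"][v:v+90,u:u+80,::-1],(400,450),interpolation=cv2.INTER_CUBIC)
    e=sensors.read_state()["ee_pos"]
    for X,c in((e,(0,255,0)),((.401,.2085,.167),(255,0,255)),((.401,.2085,.121),(255,0,255))):
        q=((proj(p,X)[0]-b+.5)*5).astype(int); cv2.circle(a,tuple(map(int,q)),3,c,1)
    o.append(a)
cv2.imwrite("pics/g1.png",np.hstack(o));print(e)
E
```

```text
[0.40067853 0.20951858 0.20351663]
```

View pics/g1.png

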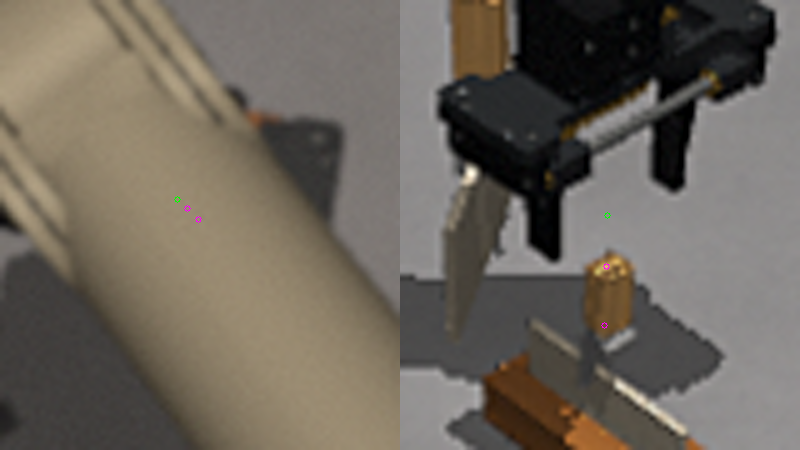

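The scene crop shows the open fingers straddling the small grip (about 331,137), and the projected target falls on it. I go down and grip.

Emit:
arm_command:
  steps:
    - {"slide": [0, 0, -0.03], "rot": [0, 0, 0], "grip": 1}
    - {"slide": [0, 0, -0.03], "rot": [0, 0, 0], "grip": 1}
    - {"slide": [0, 0, -0.018], "rot": [0, 0, 0], "grip": 1}
    - {"slide": [0, 0, 0], "rot": [0, 0, 0], "grip": 0.5}
    - {"slide": [0, 0, 0], "rot": [0, 0, 0], "grip": 0}
    - {"slide": [0, 0, 0], "rot": [0, 0, 0], "grip": 0}
    - {"slide": [0, 0, 0], "rot": [0, 0, 0], "grip": 0}
    - {"slide": [0, 0, 0], "rot": [0, 0, 0], "grip": 0}
  newtons: 30

```text
time: 4.65
ee_pos: [0.4005, 0.2094, 0.1248]
eef_rot: [0.105, 0.994, 0.0, 0.0]
ft_force: [-0.3, -0.9, -0.3]
width: 0.0448
grip_force: 0.0
```

Emit:
arm_command:
  steps:
    - {"slide": [0, 0, 0], "rot": [0, 0, 0], "grip": 0}
    - {"slide": [0, 0, 0], "rot": [0, 0, 0], "grip": 0}
    - {"slide": [0, 0, 0], "rot": [0, 0, 0], "grip": 0}
    - {"slide": [0, 0, 0], "rot": [0, 0, 0], "grip": 0}
    - {"slide": [0, 0, 0.01], "rot": [0, 0, 0], "grip": 0}
    - {"slide": [0, 0, 0.015], "rot": [0, 0, 0], "grip": 0}
    - {"slide": [0, 0, 0.015], "rot": [0, 0, 0], "grip": 0}
    - {"slide": [0, 0, 0.0145], "rot": [0, 0, 0], "grip": 0}

```text
time: 5.65
ee_pos: [0.4003, 0.2086, 0.1798]
eef_rot: [0.105, 0.994, -0.001, -0.0]
ft_force: [0.3, 0.4, -1.2]
width: 0.0243
grip_force: 29.9
```

Emit:
arm_command:
  steps:
    - {"slide": [0.003, -0.02, 0], "rot": [0, 0, 1.4], "grip": 0}
    - {"slide": [0.003, -0.02, 0], "rot": [0, 0, 1.4], "grip": 0}
    - {"slide": [0.004, -0.02, 0], "rot": [0, 0, 1.4], "grip": 0}
    - {"slide": [0.004, -0.02, 0], "rot": [0, 0, 1.4], "grip": 0}
    - {"slide": [0.004, -0.02, 0], "rot": [0, 0, 1.4], "grip": 0}
    - {"slide": [0.004, -0.02, 0], "rot": [0, 0, 1.4], "grip": 0}
    - {"slide": [0.004, -0.02, 0], "rot": [0, 0, 1.4], "grip": 0}
    - {"slide": [0.004, -0.018, 0], "rot": [0, 0, 1.5], "grip": 0}

```text
time: 6.65
ee_pos: [0.4303, 0.0501, 0.1795]
eef_rot: [0.007, 1.0, -0.0, -0.0]
ft_force: [-0.1, -0.3, -0.9]
width: 0.0238
grip_force: 29.9
```

Emit:
arm_command:
  steps:
    - {"slide": [0.019, 0, 0], "rot": [0, 0, 0], "grip": 0}
    - {"slide": [0.019, 0, 0], "rot": [0, 0, 0], "grip": 0}
    - {"slide": [0.019, 0, 0], "rot": [0, 0, 0], "grip": 0}
    - {"slide": [0.019, 0, 0], "rot": [0, 0, 0], "grip": 0}
    - {"slide": [0.019, 0, 0], "rot": [0, 0, 0], "grip": 0}
    - {"slide": [0.019, 0, 0], "rot": [0, 0, 0], "grip": 0}
    - {"slide": [0.019, 0, 0], "rot": [0, 0, 0], "grip": 0}
    - {"slide": [0.008, 0, 0], "rot": [0, 0, 0], "grip": 0}

```text
time: 7.65
ee_pos: [0.5718, 0.051, 0.1792]
eef_rot: [0.007, 1.0, -0.0, -0.0]
ft_force: [0.2, -0.5, -0.8]
width: 0.0238
grip_force: 29.9
```

```bash
python3 - <<'E'
from h import *
p=shot("scene");st=sensors.read_state();e=st["ee_pos"];print(e,st["eef_rot"],st["ft_force"],st["width"])
b=np.array((285,140));k=6
a=cv2.resize(p["pixels"][b[1]:b[1]+100,b[0]:b[0]+130,::-1],None,fx=k,fy=k,interpolation=cv2.INTER_CUBIC)
def poly(L,c): cv2.polylines(a,[((proj(p,np.array(L))-b+.5)*k).astype(int)],False,c,1)
g=e+[0,0,.0192]; x=np.array([1,-.014,0]); Z=np.array([0,0,1])
poly([g-x*.07-Z*.066,g+x*.07-Z*.066,g+x*.07-Z*.136,g-x*.07-Z*.136,g-x*.07-Z*.066],(0,255,0))
poly([[.610,.163,.145],[.605,-.197,.145]],(255,0,255))
cv2.imwrite("pics/h1.png",a)
E
```

```text
[0.57213942 0.05106169 0.17909118] [ 6.99017473e-03  9.99975492e-01 -3.57671731e-04 -1.54798270e-04] [-0.09267116  0.27339601 -1.37965842] 0.02393304048495573
```

View pics/h1.png

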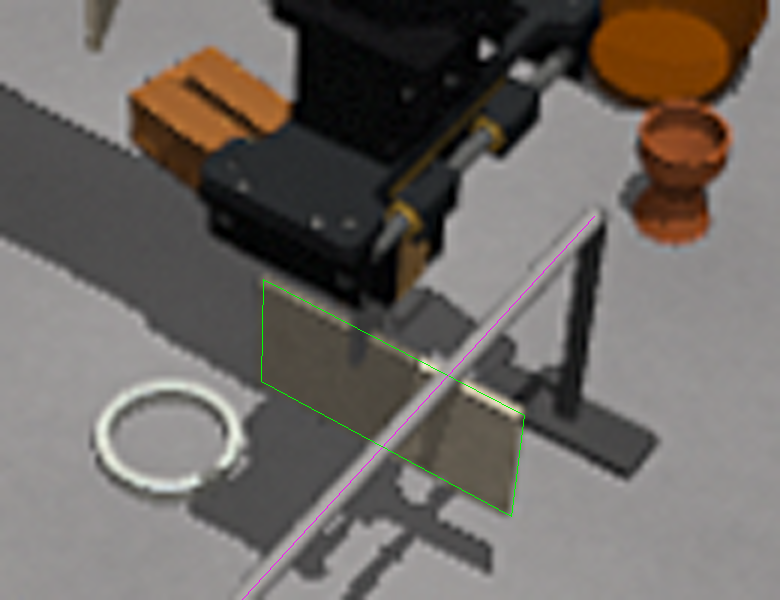

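The green model lies on the card (corners about 329,187 and 372,209 in the full image) and the rail line fits, so the heights are right. I hook on.

Emit:
arm_command:
  steps:
    - {"slide": [0.009, 0, 0], "rot": [0, 0, 0], "grip": 0}
    - {"slide": [0.009, 0, 0], "rot": [0, 0, 0], "grip": 0}
    - {"slide": [0.009, 0, 0], "rot": [0, 0, 0], "grip": 0}
    - {"slide": [0.009, 0, 0], "rot": [0, 0, 0], "grip": 0}
    - {"slide": [0, 0, 0], "rot": [0, 0, 0], "grip": 0}
    - {"slide": [0, 0, -0.007], "rot": [0, 0, 0], "grip": 0}
    - {"slide": [0, 0, -0.007], "rot": [0, 0, 0], "grip": 0}
    - {"slide": [0, 0, -0.003], "rot": [0, 0, 0], "grip": 0}

```text
time: 8.7
ee_pos: [0.6069, 0.0514, 0.1613]
eef_rot: [0.007, 1.0, -0.0, -0.001]
ft_force: [-0.5, -1.1, -1.1]
width: 0.024
grip_force: 29.9
```

Emit:
arm_command:
  steps:
    - {"slide": [0, 0, -0.001], "rot": [0, 0, 0], "grip": 0}
    - {"slide": [0, 0, -0.001], "rot": [0, 0, 0], "grip": 0}
    - {"slide": [0, 0, -0.001], "rot": [0, 0, 0], "grip": 0}
    - {"slide": [0, 0, -0.001], "rot": [0, 0, 0], "grip": 0}
    - {"slide": [0, 0, 0], "rot": [0, 0, 0], "grip": 0}
    - {"slide": [0, 0, 0], "rot": [0, 0, 0], "grip": 0}
    - {"slide": [0, 0, 0], "rot": [0, 0, 0], "grip": 0}
    - {"slide": [0, 0, 0], "rot": [0, 0, 0], "grip": 0}

```text
time: 9.7
ee_pos: [0.6085, 0.0514, 0.1591]
eef_rot: [0.007, 1.0, 0.0, 0.001]
ft_force: [3.1, -0.3, 5.0]
width: 0.0238
grip_force: 29.9
```

Emit:
arm_command:
  steps:
    - {"slide": [0.001, -0.005, 0.0005], "rot": [0, 0, 0], "grip": 0}
    - {"slide": [0, -0.01, 0], "rot": [0, 0, 0], "grip": 0}
    - {"slide": [0, -0.012, 0], "rot": [0, 0, 0], "grip": 0}
    - {"slide": [0, -0.012, 0], "rot": [0, 0, 0], "grip": 0}
    - {"slide": [-0.001, -0.012, 0], "rot": [0, 0, 0], "grip": 0}
    - {"slide": [0, -0.012, 0], "rot": [0, 0, 0], "grip": 0}
    - {"slide": [0, -0.011, 0], "rot": [0, 0, 0], "grip": 0}
    - {"slide": [0, -0.006, 0], "rot": [0, 0, 0], "grip": 0}

```text
time: 10.7
ee_pos: [0.6076, -0.0297, 0.1589]
eef_rot: [0.007, 1.0, 0.0, 0.0]
ft_force: [4.5, 3.5, 3.6]
width: 0.0237
grip_force: 29.9
```

```bash
python3 - <<'E'
from h import *
st=sensors.read_state();print(st["ee_pos"],st["ft_force"])
o=[]
for n,b in(("scene",(300,170)),("top",(285,105))):
    p=shot(n);b=np.array(b);k=5
    a=cv2.resize(p["pixels"][b[1]:b[1]+110,b[0]:b[0]+80,::-1],None,fx=k,fy=k,interpolation=cv2.INTER_CUBIC)
    def poly(L,c): cv2.polylines(a,[((proj(p,np.array(L))-b+.5)*k).astype(int)],False,c,1)
    e=st["ee_pos"];g=e+[0,0,.0192]; x=np.array([1,-.014,0]); Z=np.array([0,0,1])
    poly([g-x*.07-Z*.066,g+x*.07-Z*.066,g+x*.07-Z*.136,g-x*.07-Z*.136,g-x*.07-Z*.066],(0,255,0))
    r=np.array([.6073,-.0291,0]);poly([r+Z*.07+x*.1,r+x*.1,r-x*.1],(255,0,255))
    o.append(a)
cv2.imwrite("pics/s1.png",np.hstack(o))
E
```

```text
[ 0.60763029 -0.02972785  0.15888248] [4.49401819 3.46330168 3.58531169]
```

View pics/s1.png

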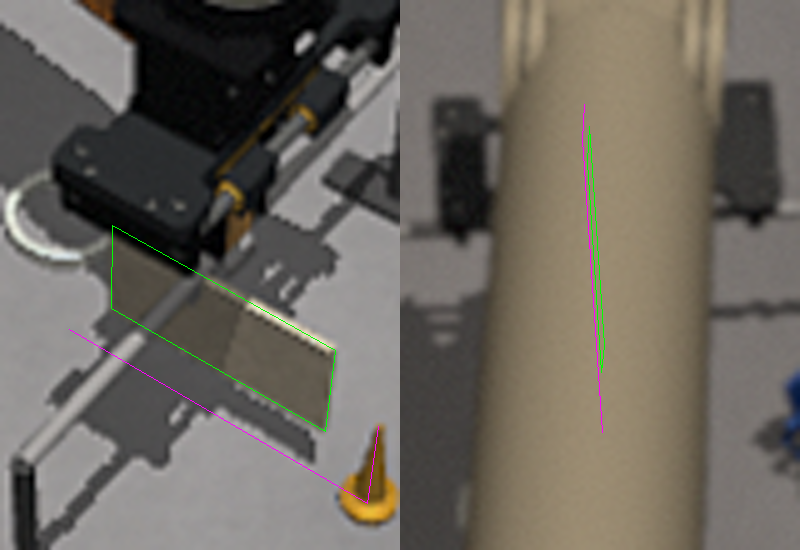

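The model overlays the card and the pointer line runs parallel and in line (cone at scene 374,262). I release.

Emit:
arm_command:
  steps:
    - {"slide": [0.0015, 0, 0], "rot": [0, 0, 0], "grip": 0}
    - {"slide": [0, 0, 0], "rot": [0, 0, 0], "grip": 0.15}
    - {"slide": [0, 0, 0], "rot": [0, 0, 0], "grip": 0.5}
    - {"slide": [0, 0, 0], "rot": [0, 0, 0], "grip": 0.7}
    - {"slide": [0, 0, 0], "rot": [0, 0, 0], "grip": 0.7}
    - {"slide": [0, 0, 0], "rot": [0, 0, 0], "grip": 0.7}
    - {"slide": [0, 0, 0], "rot": [0, 0, 0], "grip": 0.7}
    - {"slide": [0, 0, 0.005], "rot": [0, 0, 0], "grip": 0.7}

```text
time: 11.8
ee_pos: [0.6086, -0.0286, 0.1635]
eef_rot: [0.007, 1.0, 0.0, -0.0]
ft_force: [-0.0, 0.3, 0.1]
width: 0.0608
grip_force: 0.0
```

Emit:
arm_command:
  steps:
    - {"slide": [0, 0, 0.015], "rot": [0, 0, 0], "grip": 1}
    - {"slide": [0, 0, 0.02], "rot": [0, 0, 0], "grip": 1}
    - {"slide": [0, 0, 0.03], "rot": [0, 0, 0], "grip": 1}
    - {"slide": [0, 0, 0.03], "rot": [0, 0, 0], "grip": 1}
    - {"slide": [-0.02, -0.02, 0.02], "rot": [0, 0, 3], "grip": 1}
    - {"slide": [-0.03, -0.03, 0], "rot": [0, 0, 4], "grip": 1}
    - {"slide": [-0.03, -0.03, 0], "rot": [0, 0, 4], "grip": 1}
    - {"slide": [-0.03, -0.03, 0], "rot": [0, 0, 4], "grip": 1}

```text
time: 12.8
ee_pos: [0.498, -0.1399, 0.2798]
eef_rot: [-0.125, 0.992, 0.0, 0.001]
ft_force: [0.5, 0.9, -0.1]
width: 0.087
grip_force: 0.0
```

```bash
python3 - <<'E'
from h import *
t=shot("top");s=shot("scene");st=sensors.read_state();print(st["ee_pos"],st["ft_force"])
def quads():
    Q=[]
    for sg in(1,-1):
        Q.append([[x,y*sg,z] for x,y,z in((-.015,.0275,.098),(.015,.0275,.098),(.015,.008,.045),(-.015,.008,.045))])
        Q.append([[x,y*sg,z] for x,y,z in((-.02,.0125,.01),(.02,.0125,.01),(.02,.0125,0),(-.02,.0125,0))])
    Q.append([[-.025,0,.05],[.025,0,.05],[.025,0,.04],[-.025,0,.04]])
    return np.array(Q)
m=np.array([.4165,-.2055])
o=[]
for n,p,b in(("t",t,(365,185)),("s",s,(218,225))):
  for yaw in(15,23,31):
    b=np.array(b);k=5;A=np.radians(yaw);c=m-.0275*np.array([-np.sin(A),np.cos(A)])
    a=cv2.resize(p["pixels"][b[1]:b[1]+53,b[0]:b[0]+50,::-1],None,fx=k,fy=k,interpolation=cv2.INTER_CUBIC)
    R=np.array([[np.cos(A),-np.sin(A),0],[np.sin(A),np.cos(A),0],[0,0,1]])
    for i,q in enumerate(quads()):
        cv2.polylines(a,[((proj(p,q@R.T+[*c,0])-b+.5)*k).astype(int)],True,[(0,255,0),(0,255,0),(255,0,255),(255,0,255),(0,0,255)][i],1)
    print(yaw,c); o.append(a)
M=np.vstack([np.hstack(o[:3]),np.hstack(o[3:])])
cv2.imwrite("pics/c2.png",M);print(M.shape); save(s,"pics/s_after.png")
E
```

```text
[ 0.49641835 -0.14314501  0.28039296] [-0.04900434 -1.48728475  0.09300123]
15 [ 0.42361752 -0.23206296]
23 [ 0.42724511 -0.23081388]
31 [ 0.43066355 -0.2290721 ]
15 [ 0.42361752 -0.23206296]
23 [ 0.42724511 -0.23081388]
31 [ 0.43066355 -0.2290721 ]
(530, 750, 3)
```

View pics/c2.png

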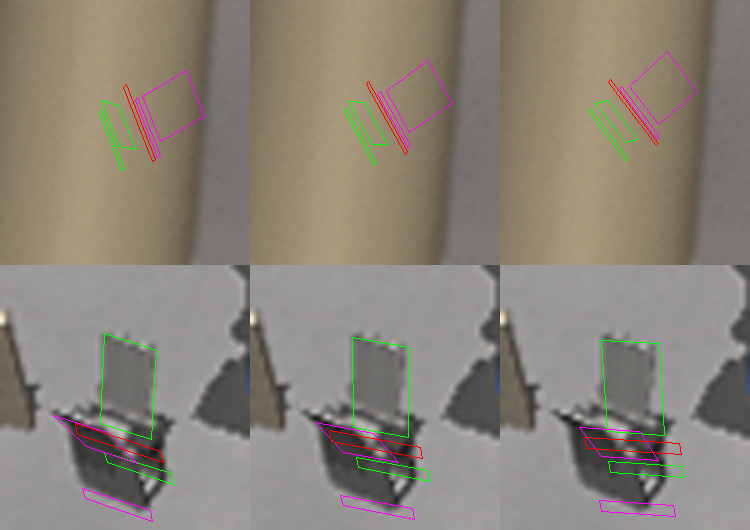

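The scene crop fits the model at a yaw of about 15–20°, but the arm hides the top view. I refine with a numeric silhouette fit on the earlier, unobstructed pair.

```bash
cat > fit.py <<'E'
from h import *
from scipy.optimize import minimize
t=shot("top");s=shot("scene");ob=np.load("pics/obs.npz");t["pixels"]=ob["t"];s["pixels"]=ob["s"]
r=[]
for f in((275,172),(357.5,166.25)): r.append(atz(t,*f,0))
d=r[1]-r[0];y=-.03;f=(y-r[0][1])/d[1];xs=r[0][0]+f*d[0]
print("shadow x at y=-.03:",xs,"rail x .6073")
px=lambda im,u,v:im[v-1:v+2,u-1:u+2].reshape(-1,3).mean(0).round()
print("plate",px(s["pixels"],243,246),"blue shadow",px(s["pixels"],271,260),px(s["pixels"],288,260),"table",px(s["pixels"],255,240),"top R blob",px(t["pixels"],400,208),"L blob",px(t["pixels"],382,219),"bright",px(t["pixels"],392,211),"table",px(t["pixels"],380,205),"blueshad",px(t["pixels"],359,192),px(t["pixels"],366,200))
K=8
def mask(p,b):
    a=p["pixels"][b[1]:b[1]+b[3],b[0]:b[0]+b[2]].astype(float)
    bg=np.median(a.reshape(-1,3),0);m=(np.abs(a-bg).max(2)>22).astype(np.uint8)
    n,l,stt,ce=cv2.connectedComponentsWithStats(m,connectivity=8)
    i=1+np.argmax([stt[j,4]-3*np.hypot(*(ce[j]-np.array(b[2:])/2))**1 for j in range(1,n)])
    return cv2.resize((l==i).astype(np.uint8),None,fx=K,fy=K,interpolation=cv2.INTER_NEAREST),l==i
def boxes():
    B=[]
    for sg in(1,-1):
        B.append(np.array([[x,sg*yy,z] for x in(-.015,.015) for yy,z in((.0275,.098),(.0245,.098),(.008,.045),(.011,.045))]))
        B.append(np.array([[x,sg*yy,z] for x in(-.02,.02) for yy,z in((.0125,0),(0,0),(.0125,.01),(0.,.01))]))
        B.append(np.array([[x,sg*yy,z] for x in(-.015,.015) for yy,z in((.0125,.01),(.008,.01),(.011,.045),(.006,.045))]))
    B.append(np.array([[x,yy,z] for x in(-.025,.025) for yy in(-.005,.005) for z in(.04,.05)]))
    return B
def render(p,b,X,L):
    im=np.zeros((b[3]*K,b[2]*K),np.uint8);c,sn=np.cos(X[2]),np.sin(X[2]);R=np.array([[c,-sn,0],[sn,c,0],[0,0,1]])
    for q in boxes():
        w=q@R.T+[X[0],X[1],0]
        sh=w.copy();sh[:,:2]+=L*w[:,2:];sh[:,2]=0
        for W in(w,sh):
            cv2.fillConvexPoly(im,cv2.convexHull(((proj(p,W)-b[:2]+.5)*K).astype(np.int32)),1)
    return im
V=[(t,(371,192,42,42)),(s,(225,230,34,50))]
E
cat > f2.py <<'E'
from fit import *
Ms=[mask(*v)for v in V]
for m in Ms:
    print("\n".join("".join("#" if q else "." for q in r) for r in m[1]))
L=np.array([(xs-.6073)/.145,0.]);print(L)
def cost(X,w=(1,1),L=L):
    c=0
    for (p,b),m,wi in zip(V,Ms,w):
        r=render(p,b,X,L);c+=wi*(1-(r&m[0]).sum()/(r|m[0]).sum())
    return c
for w in((1,1),(1,0),(0,1)):
  best=min((minimize(lambda q:cost(q*[.01,.01,.2],w),np.array([.418,-.228,a])/[.01,.01,.2],method="Nelder-Mead",options=dict(initial_simplex=np.array([.418,-.228,a])/[.01,.01,.2]+np.vstack([np.zeros(3),np.eye(3)]))) for a in(.1,.3,.5,.7)),key=lambda r:r.fun)
  x=best.x*[.01,.01,.2];print(w,x[:2].round(4),np.degrees(x[2]).round(1),round(best.fun,3))
E
python3 f2.py
```

```text
shadow x at y=-.03: 0.5825853122424253 rail x .6073
plate [103. 102. 100.] blue shadow [82. 80. 80.] [71. 70. 70.] table [143. 141. 140.] top R blob [59. 56. 53.] L blob [64. 62. 60.] bright [133. 128. 124.] table [122. 117. 113.] blueshad [62. 60. 59.] [67. 65. 63.]
..........................................
..........................................
..........................................
..........................................
..........................................
..........................................
..........................................
..........................................
..........................................
..........................................
..........................................
............................##............
..................###.....#####...........
..................####....#####...........
..................#####..#######..........
..................##############..........
..................##...#########..........
.................##....#.########.........
.............##..#......#########.........
............###
[... 2155 characters left out ...]
........
........##################........
........##################........
........###################.......
.........############.#.###.......
.........#############.###........
..........################........
............#############.........
..............##########..........
.................######...........
...................####...........
..................................
..................................
..................................
..................................
..................................
..................................
[-0.17044612  0.        ]
(1, 1) [ 0.4163 -0.2266] 9.4 0.67
(1, 0) [ 0.4173 -0.2236] -0.0 0.357
(0, 1) [ 0.4194 -0.2293] 12.7 0.254
```

```bash
cat > f3.py <<'E'
from fit import *
Ms=[]
for v in V:
    m=mask(*v)[1].astype(np.uint8);m=cv2.morphologyEx(m,cv2.MORPH_CLOSE,np.ones((5,5),np.uint8));Ms.append(cv2.resize(m,None,fx=K,fy=K,interpolation=0))
S=np.array([.01,.01,.2,.1,.1])
def cost(X,w):
    return sum(wi*(1-(r&m).sum()/(r|m).sum()) for (p,b),m,wi in zip(V,Ms,w) for r in[render(p,b,X,X[3:])])
for w in((1,1),(1,.01),(.01,1)):
  rs=[]
  for a in(.1,.3,.5,.7):
   for ly in(-.2,0.,.2):
    x0=np.array([.422,-.228,a,-.17,ly])/S
    rs.append(minimize(lambda q:cost(q*S,w),x0,method="Nelder-Mead",options=dict(initial_simplex=x0+np.vstack([np.zeros(5),np.eye(5)]),maxiter=250)))
  for r in sorted(rs,key=lambda r:r.fun)[:3]:
    x=r.x*S;print(w,x[:2].round(4),np.degrees(x[2]).round(1),x[3:].round(2),round(r.fun,3))
E
python3 f3.py | tail -9
```

```text
(1, 1) [ 0.417  -0.2294] 8.7 [-0.16  0.16] 0.274
(1, 1) [ 0.4171 -0.2295] 8.0 [-0.16  0.16] 0.274
(1, 1) [ 0.4173 -0.2295] 8.5 [-0.17  0.16] 0.275
(1, 0.01) [ 0.4149 -0.2273] 9.6 [-0.14  0.13] 0.146
(1, 0.01) [ 0.4138 -0.2275] 13.1 [-0.11  0.14] 0.147
(1, 0.01) [ 0.4129 -0.2272] 16.4 [-0.09  0.14] 0.147
(0.01, 1) [ 0.4187 -0.2299] 10.1 [-0.17  0.18] 0.107
(0.01, 1) [ 0.4184 -0.2298] 9.5 [-0.16  0.18] 0.107
(0.01, 1) [ 0.4185 -0.2297] 10.1 [-0.18  0.19] 0.108
```

```bash
python3 - <<'E'
from h import *
t=shot("top");s=shot("scene")
print("free hanger right end top", tri([(t,(399,231)),(s,(223,238))]).round(3),"lower",atz(s,222,258,0).round(3),"grip",tri([(t,(424,255)),(s,(176,200))]).round(3),"far",tri([(t,(433,287)),(s,(149,228))]).round(3))
print("blue handles",atz(s,269,239,.098).round(3),atz(s,289,239,.098).round(3))
st=sensors.read_state();print(st["ee_pos"],st["eef_rot"])
# hung card check: model overlay vs detection
b=eyes.look_for("hanger",s);print([(np.round(r["bbox"],0),round(r["conf"],2)) for r in b[:4]])
e=np.array([.6073,-.0291,.178]);x=np.array([1,-.014,0]);Z=np.array([0,0,1])
print(proj(s,np.array([e-x*.07-Z*.066,e+x*.07-Z*.066,e+x*.07-Z*.136,e-x*.07-Z*.136,e+Z*.023])).round(0).tolist())
E
```

```text
free hanger right end top [ 0.354 -0.231  0.084] lower [ 0.35  -0.237  0.   ] grip [ 0.267 -0.271  0.212] far [ 0.177 -0.317  0.087]
blue handles [ 0.468 -0.165  0.098] [ 0.51  -0.135  0.098]
[ 0.49948911 -0.13778295  0.27868038] [-1.24269472e-01  9.92248500e-01 -8.52770374e-05 -7.00817323e-05]
[(array([150., 195., 225., 259.]), 0.76), (array([301.,  75., 316., 130.]), 0.71), (array([324., 201., 365., 258.]), 0.68)]
[[322.0, 214.0], [367.0, 239.0], [365.0, 256.0], [322.0, 231.0], [345.0, 204.0]]
```

Emit:
arm_command:
  steps:
    - {"slide": [-0.0137, -0.0151, 0], "rot": [0, 0, -0.7], "grip": 1}
    - {"slide": [-0.0137, -0.0151, 0], "rot": [0, 0, -0.7], "grip": 1}
    - {"slide": [-0.0137, -0.0151, -0.01], "rot": [0, 0, -0.7], "grip": 1}
    - {"slide": [-0.0137, -0.0151, -0.02], "rot": [0, 0, -0.7], "grip": 1}
    - {"slide": [-0.0137, -0.0151, -0.02], "rot": [0, 0, -0.7], "grip": 1}
    - {"slide": [-0.0137, -0.0151, -0.02], "rot": [0, 0, -0.7], "grip": 1}
    - {"slide": [0, 0, -0.03], "rot": [0, 0, 0], "grip": 1}
    - {"slide": [0, 0, -0.03], "rot": [0, 0, 0], "grip": 1}

```text
time: 14.25
ee_pos: [0.4155, -0.2301, 0.1474]
eef_rot: [-0.086, 0.996, 0.0, 0.0]
ft_force: [1.2, 0.1, -0.6]
width: 0.0868
grip_force: 0.0
```

```bash
python3 - <<'E'
from h import *
p=shot("scene");st=sensors.read_state();print(st["ee_pos"],st["eef_rot"],st["ft_force"])
b=np.array((205,190));k=6
a=cv2.resize(p["pixels"][b[1]:b[1]+100,b[0]:b[0]+120,::-1],None,fx=k,fy=k,interpolation=cv2.INTER_CUBIC)
A=np.radians(10);R=np.array([[np.cos(A),-np.sin(A),0],[np.sin(A),np.cos(A),0],[0,0,1]])
for sg in(1,-1):
    q=np.array([[x,y*sg,z] for x,y,z in((-.015,.0275,.098),(.015,.0275,.098),(.015,.008,.045),(-.015,.008,.045))])@R.T+[.4175,-.2295,0]
    cv2.polylines(a,[((proj(p,q)-b+.5)*k).astype(int)],True,(0,255,0),1)
q=((proj(p,st["ee_pos"])[0]-b+.5)*k).astype(int);cv2.circle(a,tuple(map(int,q)),3,(255,0,255),1)
cv2.imwrite("pics/c3.png",a)
E
```

```text
[ 0.41365059 -0.22906745  0.14389861] [-8.65827188e-02  9.96242083e-01  9.50694329e-04 -2.05925117e-03] [-1.47610021  2.28704904 -3.46644183]
```

View pics/c3.png

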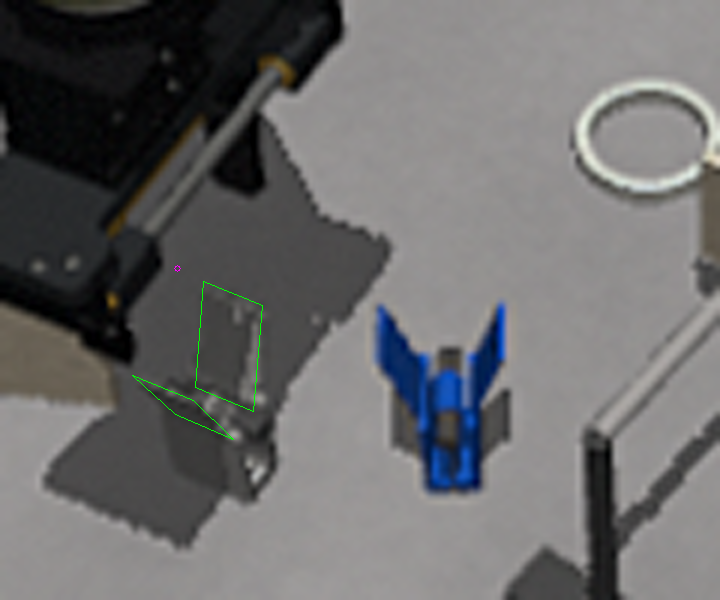

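The scene crop shows the steel clip under the gripper (plate about 243,247), and the model matches it. The blue clip (280,257) is clear. I descend and squeeze.

Emit:
arm_command:
  steps:
    - {"slide": [0, 0, -0.02], "rot": [0, 0, 0], "grip": 1}
    - {"slide": [0, 0, -0.025], "rot": [0, 0, 0], "grip": 1}
    - {"slide": [0, 0, -0.025], "rot": [0, 0, 0], "grip": 1}
    - {"slide": [0, 0, -0.012], "rot": [0, 0, 0], "grip": 1}
    - {"slide": [0, 0, 0], "rot": [0, 0, 0], "grip": 1}
    - {"slide": [0, 0, 0], "rot": [0, 0, 0], "grip": 0.5}
    - {"slide": [0, 0, 0], "rot": [0, 0, 0], "grip": 0.5}
    - {"slide": [0, 0, 0], "rot": [0, 0, 0], "grip": 0.5}
  newtons: 30

```text
time: 15.3
ee_pos: [0.417, -0.2293, 0.067]
eef_rot: [-0.087, 0.996, 0.0, 0.0]
ft_force: [-0.2, -0.1, 0.5]
width: 0.0649
grip_force: 0.0
```

Emit:
arm_command:
  steps:
    - {"slide": [0, 0, 0], "rot": [0, 0, 0], "grip": 0}
    - {"slide": [0, 0, 0], "rot": [0, 0, 0], "grip": 0}
    - {"slide": [0, 0, 0], "rot": [0, 0, 0], "grip": 0}
    - {"slide": [0, 0, 0], "rot": [0, 0, 0], "grip": 0}
    - {"slide": [0, 0, 0], "rot": [0, 0, 0], "grip": 0}
    - {"slide": [0, 0, 0], "rot": [0, 0, 0], "grip": 0}
    - {"slide": [0, 0, 0], "rot": [0, 0, 0], "grip": 0}
    - {"slide": [0, 0, 0], "rot": [0, 0, 0], "grip": 0}

```text
time: 16.3
ee_pos: [0.4178, -0.228, 0.068]
eef_rot: [-0.088, 0.996, 0.001, 0.001]
ft_force: [-4.4, 7.2, 22.1]
width: 0.0244
grip_force: 29.4
```

Emit:
arm_command:
  steps:
    - {"slide": [0, 0, 0.002], "rot": [0, 0, 0], "grip": 0}
    - {"slide": [0, 0, 0.003], "rot": [0, 0, 0], "grip": 0}
    - {"slide": [0, 0, 0.01], "rot": [0, 0, 0], "grip": 0}
    - {"slide": [0, 0, 0.02], "rot": [0, 0, 0], "grip": 0}
    - {"slide": [0, 0, 0.025], "rot": [0, 0, 0], "grip": 0}
    - {"slide": [0, 0, 0.03], "rot": [0, 0, 0], "grip": 0}
    - {"slide": [0, 0, 0.03], "rot": [0, 0, 0], "grip": 0}
    - {"slide": [0, 0, 0.03], "rot": [0, 0, 0], "grip": 0}

```text
time: 17.3
ee_pos: [0.4164, -0.2295, 0.218]
eef_rot: [-0.087, 0.996, -0.0, 0.0]
ft_force: [-0.5, 0.2, -0.4]
width: 0.021
grip_force: 30.0
```

```bash
python3 - <<'E'
from h import *
st=sensors.read_state();print(st)
for n in("scene","top"):
    p=shot(n);save(p,f"pics/l_{n}.png")
    print(n,[(np.round(r["bbox"],0),round(r["conf"],2)) for r in eyes.look_for("clip",p)[:4]])
    if n=="scene":
        e=st["ee_pos"];b=np.array(proj(p,e)[0].astype(int))-[35,20];print(proj(p,e),b)
        a=p["pixels"][b[1]:b[1]+70,b[0]:b[0]+70].astype(int)
        # expected jaw lower ends (open), z=TCP-.064
        A=np.radians(10);x=np.array([np.cos(A),np.sin(A),0]);y=np.array([-np.sin(A),np.cos(A),0])
        for sg in(1,-1):
            for xs in(-.02,.02): print(sg,xs,proj(p,e+x*xs+y*sg*.0145-[0,0,.064]).round(1))
E
```

```text
{'time': 17.3, 'joint_positions': array([-0.33605202, -0.03773119,  0.73929211,  1.87994654,  0.02634022,
        1.28935565,  2.14046602]), 'joint_vel': array([-0.0526867 , -0.25294302, -0.0614176 , -0.34052543,  0.17486016,
        0.52960087, -0.16334519]), 'joint_torque': array([  0.80942351, -22.78011024,  -0.37793596, -37.0931232 ,
        -0.16676755,  -0.95387086,   0.29726973]), 'ee_pos': array([ 0.41639814, -0.22948929,  0.21803225]), 'eef_rot': array([-8.69373655e-02,  9.96213769e-01, -1.28593483e-05,  1.46293603e-04]), 'ft_force': array([-0.49799051,  0.15595015, -0.38809664]), 'torque': array([ 0.05678645, -0.02347663,  0.02755833]), 'grip_force': 29.999463250860572, 'width': 0.02099017165193068}
scene [(array([223., 209., 246., 243.]), 0.93), (array([271., 245., 287., 272.]), 0.9), (array([222., 220., 238., 241.]), 0.42), (array([290., 175., 393., 309.]), 0.22)]
[[230.39091585 215.1885735 ]] [195 195]
1 -0.02 [[230.5 225.4]]
1 0.02 [[244.3 230.8]]
-1 -0.02 [[224.  233.7]]
-1 0.02 [[237.9 239.3]]
top [(array([360., 174., 376., 198.]), 0.44), (array([400., 142., 408., 159.]), 0.26)]
```

Emit:
arm_command:
  steps:
    - {"slide": [0.01, 0.015, 0], "rot": [0, 0, -1], "grip": 0}
    - {"slide": [0.02, 0.028, 0], "rot": [0, 0, -1.4], "grip": 0}
    - {"slide": [0.02, 0.028, 0], "rot": [0, 0, -1.4], "grip": 0}
    - {"slide": [0.02, 0.028, 0], "rot": [0, 0, -1.4], "grip": 0}
    - {"slide": [0.02, 0.028, 0], "rot": [0, 0, -1.4], "grip": 0}
    - {"slide": [0.02, 0.028, 0], "rot": [0, 0, -1.4], "grip": 0}
    - {"slide": [0.02, 0.028, 0], "rot": [0, 0, -1.4], "grip": 0}
    - {"slide": [0.01, 0.018, 0], "rot": [0, 0, -1.4], "grip": 0}

```text
time: 18.5
ee_pos: [0.5568, -0.0267, 0.215]
eef_rot: [0.007, 1.0, -0.0, -0.001]
ft_force: [0.3, 0.1, -0.1]
width: 0.0211
grip_force: 30.0
```

Emit:
arm_command:
  steps:
    - {"slide": [0, 0, 0], "rot": [0, 0, 0], "grip": 0}
    - {"slide": [0, 0, 0], "rot": [0, 0, 0], "grip": 0}
    - {"slide": [0, 0, 0], "rot": [0, 0, 0], "grip": 0}
    - {"slide": [0, 0, 0], "rot": [0, 0, 0], "grip": 0}
    - {"slide": [0, 0, 0], "rot": [0, 0, 0], "grip": 0}
    - {"slide": [0, 0, 0], "rot": [0, 0, 0], "grip": 0}
    - {"slide": [0, 0, 0], "rot": [0, 0, 0], "grip": 0}
    - {"slide": [0, 0, 0], "rot": [0, 0, 0], "grip": 0}

```text
time: 19.5
ee_pos: [0.5567, -0.0282, 0.2166]
eef_rot: [0.007, 1.0, 0.0, -0.0]
ft_force: [0.2, -0.5, -0.4]
width: 0.0213
grip_force: 30.0
```

```bash
python3 - <<'E'
from h import *
st=sensors.read_state();e=st["ee_pos"];print(e,st["eef_rot"],st["ft_force"],st["width"])
p=shot("scene");save(p,"pics/l2.png")
for n in("clip","hanger"): print(n,[(np.round(r["bbox"],1),round(r["conf"],2)) for r in eyes.look_for(n,p)[:4]])
x=np.array([1,-.014,0]);y=np.array([.014,1,0])
for sg in(1,-1):
    for xs in(-.02,.02): print("jaw",sg,xs,proj(p,e+x*xs+y*sg*.0145-[0,0,.064]).round(1))
for xs in(-.025,.025): print("pin",proj(p,e+x*xs-[0,0,.021]).round(1))
h=np.array([.6073,-.0291,.112]);print("card edge ends",proj(p,np.array([h-x*.07,h+x*.07])).round(1).tolist())
g=cv2.cvtColor(p["pixels"],cv2.COLOR_RGB2GRAY)
print("cols 306..345, rows 185..228")
for r in range(184,230): print(r," ".join("%3d"%v for v in g[r,304:346:1]))
E
```

```text
[ 0.55667877 -0.02823413  0.2165581 ] [ 6.84578738e-03  9.99976566e-01  4.34693617e-05 -2.98869744e-05] [ 0.23481643 -0.53437307 -0.39826172] 0.021265209544905413
clip [(array([268.5, 241.6, 290. , 269.6]), 0.78), (array([315.8, 187.7, 341.4, 219.8]), 0.55)]
hanger [(array([322.4, 201.5, 365.2, 258.9]), 0.82), (array([148.6, 194.4, 225.5, 257.7]), 0.8), (array([299. ,  85.7, 311.8, 145.2]), 0.72), (array([205.6, 324.3, 239.8, 371.2]), 0.65)]
jaw 1 -0.02 [[325.2 200.8]]
jaw 1 0.02 [[337.8 207.6]]
jaw -1 -0.02 [[318.5 207.5]]
jaw -1 0.02 [[331.2 214.5]]
pin [[320.3 191.8]]
pin [[336.6 200.5]]
card edge ends [[322.0, 214.5], [366.6, 239.4]]
cols 306..345, rows 185..228
184   4  11  17  17  19  15  19  24  38  44  47  45  42  41  42  45  43  30  13  23  78 104  94  71  33  52  51  22  14  42  58  83  41  44  53  48  46  47  51  53  55  53
185   7   3   5  16  15  15  17  16  21  33  45  48  44  45  47  43  29  18  17  49 101  96  72  31   0  21  39  22  39  57  65  83  38  43  62  54  49  46  49  51  50  49
186   9   8   7   8   5  13  16  20  19  16  22  36  41  42  39  29  19  15  38  
[... 6786 characters left out ...]
 102 134  89
226 151 161 103  73  76  77  77  77  77  77  77  78  79  78  78  77  79  78  78  77  74  74  73  72  76  74  90  94  94  89 101 128 162 174 162 128  76 106 114 119 154 125
227 151 158 101  72  76  77  77  77  77  78  79  78  79  78  77  76  78  79  78  77  77  75  73  73  75  80  93  96  90  88 136 165 174 165 132  74  52  85 104 109 117 135
228 153 142  92  71  77  77  76  77  78  76  77  76  78  77  78  78  77  78  76  76  78  74  75  75  75  95  96  92  89 113 159 174 164 138  84  52  64  73  67  88 100 101
229 157  97  67  74  78  77  76  78  76  77  76  76  78  77  77  78  80  78  76  75  77  75  76  76  73  94  93  87 111 157 175 166 139  90  55  56  68  75  75  73  68  86
```

Emit:
arm_command:
  steps:
    - {"slide": [0, 0, -0.005], "rot": [0, 0, 0], "grip": 0}
    - {"slide": [0, 0, -0.006], "rot": [0, 0, 0], "grip": 0}
    - {"slide": [0, 0, -0.006], "rot": [0, 0, 0], "grip": 0}
    - {"slide": [0, 0, -0.006], "rot": [0, 0, 0], "grip": 0}
    - {"slide": [0, 0, -0.006], "rot": [0, 0, 0], "grip": 0}
    - {"slide": [0, 0, -0.006], "rot": [0, 0, 0], "grip": 0}
    - {"slide": [0, 0, -0.004], "rot": [0, 0, 0], "grip": 0}
    - {"slide": [0, 0, 0], "rot": [0, 0, 0], "grip": 0}

```text
time: 20.65
ee_pos: [0.5565, -0.0283, 0.1773]
eef_rot: [0.007, 1.0, -0.0, -0.0]
ft_force: [-0.2, 0.8, -0.2]
width: 0.0213
grip_force: 30.0
```

```bash
python3 - <<'E'
from h import *
st=sensors.read_state();e=st["ee_pos"];print(e,st["ft_force"],st["torque"],st["width"])
p=shot("scene");q=cv2.cvtColor(cv2.imread("pics/l2.png"),cv2.COLOR_BGR2GRAY);g=cv2.cvtColor(p["pixels"],cv2.COLOR_RGB2GRAY)
for n in("clip","hanger"): print(n,[(np.round(r["bbox"],1),round(r["conf"],2)) for r in eyes.look_for(n,p)[:4]])
x=np.array([1,-.014,0]);y=np.array([.014,1,0])
for sg in(1,-1):
    for xs in(-.02,.02): print("jaw",sg,xs,proj(p,e+x*xs+y*sg*.0145-[0,0,.068]).round(1),"outer",proj(p,e+x*xs+y*sg*.026-[0,0,.064]).round(1))
for r in range(204,238): print(r," ".join("%3d"%v for v in g[r,308:346]))
E
```

```text
[ 0.55654502 -0.02830298  0.17729074] [-0.22474202  0.80286785 -0.15390168] [ 0.01015972  0.04257911 -0.01219055] 0.021275379037141523
clip [(array([270.1, 244.6, 290.3, 272.4]), 0.7), (array([318.1, 195.5, 341.8, 227.9]), 0.61)]
hanger [(array([321. , 201.6, 366.3, 256.3]), 0.93), (array([149.3, 195.8, 225.4, 256.7]), 0.8), (array([316.2, 204.2, 337. , 225.6]), 0.18)]
jaw 1 -0.02 [[325.  211.7]] outer [[327.5 208.1]]
jaw 1 0.02 [[337.2 218.5]] outer [[339.8 214.8]]
jaw -1 -0.02 [[318.5 218.4]] outer [[315.9 220.1]]
jaw -1 0.02 [[330.9 225.3]] outer [[328.3 227.1]]
204  96  63  23   0   0   4   7   9  21  23  14   7  11  10  17   7   3   4   5   1   5  57  65  65  64  58  57  63  76  78  77  69  69 164 195 197 190 182
205 124 102  66  40  20   0   4   6  28  32  18   6   5  14  43  37  21   7   1   2   1  56  63  67  73  68  67  76  87  80  75  73 134 200 202 195 193 186
206  85  86  91  80  58  39  17   1   1  19  16   9   3  12  60  68  54  30  13   0  23  58  65  58  57  72  74  88 112  90  77  78 171 206 206 197 196 192
207  79  83  86  83  86  76  58  39  14   5   2   2  12  15 
[... 4075 characters left out ...]
  66  84 150 173 171 150 107  79  89  81  72  73  74  72  91  96  78  69  86
234  75  78  76  76  77  77  78  78  77  78  77  77  78  79  79  78  71  72  66  93 148 172 170 152 114  75  86  97  79  73  76  73  72  88  94  77  73  87
235  77  77  77  77  77  78  76  75  77  78  77  78  78  78  78  77  76  66  86 151 173 173 156 119  78  87  94  96  81  74  76  76  78  88  90  79  89  90
236  77  76  77  79  76  76  75  75  76  78  78  76  78  78  79  78  73  75 144 170 172 158 123  79  83  93  93  93  79  75  74  73  88  91  91  90  92  93
237  77  77  77  78  77  76  77  79  78  77  78  77  78  77  75  72  82 127 164 174 160 125  79  81  87  90  93  96  77  74  75  72  87  91  92  93  93  93
```

The lip pixels moved with the clip and fit the model to 1 px, and no contact force shows. I lower it the last 15 mm.

Emit:
arm_command:
  steps:
    - {"slide": [0, 0, -0.004], "rot": [0, 0, 0], "grip": 0}
    - {"slide": [0, 0, -0.004], "rot": [0, 0, 0], "grip": 0}
    - {"slide": [0, 0, -0.004], "rot": [0, 0, 0], "grip": 0}
    - {"slide": [0, 0, -0.003], "rot": [0, 0, 0], "grip": 0}
    - {"slide": [0, 0, 0], "rot": [0, 0, 0], "grip": 0}
    - {"slide": [0, 0, 0], "rot": [0, 0, 0], "grip": 0}
    - {"slide": [0, 0, 0], "rot": [0, 0, 0], "grip": 0}
    - {"slide": [0, 0, 0], "rot": [0, 0, 0], "grip": 0}

```text
time: 21.8
ee_pos: [0.5567, -0.0283, 0.1627]
eef_rot: [0.007, 1.0, 0.0, 0.0]
ft_force: [0.3, -0.6, -0.9]
width: 0.0209
grip_force: 30.0
```

```bash
python3 - <<'E'
from h import *
st=sensors.read_state();e=st["ee_pos"];print(e,st["ft_force"],st["width"],st["grip_force"])
p=shot("scene")
for n in("clip","hanger"): print(n,[(np.round(r["bbox"],1),round(r["conf"],2)) for r in eyes.look_for(n,p)[:4]])
# card edge shift between l2 and now, away from the clip
q=cv2.cvtColor(cv2.imread("pics/l2.png"),cv2.COLOR_BGR2GRAY).astype(np.float32);g=cv2.cvtColor(p["pixels"],cv2.COLOR_RGB2GRAY).astype(np.float32)
print(cv2.phaseCorrelate(q[218:262,344:372].copy(),g[218:262,344:372].copy()),np.abs(q-g)[225:262,344:372].mean())
E
```

```text
[ 0.55672887 -0.02825208  0.16266008] [ 0.32100926 -0.64324759 -0.91562928] 0.02093698089291306 29.999624155461788
clip [(array([269.4, 242.1, 289.7, 272.7]), 0.88), (array([314.1, 200.6, 341.5, 233.5]), 0.65), (array([291.5, 173.7, 392.3, 308.3]), 0.63), (array([250.1, 309.7, 297. , 328.7]), 0.44)]
hanger [(array([299.1, 103.6, 311.1, 146.5]), 0.83), (array([324.1, 198.5, 364. , 256.8]), 0.79), (array([150.3, 193.5, 225.5, 259.8]), 0.59)]
((0.007354262800463474, 0.4600398954967275), 0.9983099385544106) 0.8851351
```

The card has not moved and the forces are at noise level, so I hand in.

```bash
python3 -c "
from bench import order
print(order.close_job())"
```

```text
the job is handed in; nothing more can be done
None
```

I handed the job in at about 22 s of the 62 s, with no verdict returned. By my measurements the card hangs on the rail in line with the pointer (slid there from 8 cm to one side), and the steel clip is held squeezed open around its robot-side shoulder, jaw tips about 17 mm below the top edge and no contact force on the sensors.

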